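Brake lever check on a returned scooter handlebar

ROBOT

A 6-joint arm with a two-finger parallel gripper is mounted at the origin on the work surface. World frame = base frame: x ahead of the robot, y to its left, z up, the work surface at z = 0. Lengths are in m, angles in rad, forces in N, time in s.
With the tool pointing down it reaches from about 0.325 to 0.775 m from the base axis. Payload 5.5 kg.
Tool frame: the origin (TCP) lies between the finger pads; the fingertips stand 19 mm ahead of it and the grasp point (between the pads) is the TCP; z points along the fingers, y is the direction in which the jaws open and shut (so a half turn about z gives the same grasp; the last joint's range is limited). The gripper opens to 85 mm and grips with 20 to 120 N. Pads are 22 mm wide; open, the fingers measure 114 mm over their backs; the gripper's body (76 mm by 85 mm) begins 54 mm behind the grasp point. The pads swing forward as they close: fully open they stand 13 mm farther back than shut.
Start: joints at [1.174, 0.091, 1.231, -0, 1.82, -0.057], TCP at [0.2, 0.566, 0.25] pointing down, gripper open.
Joint ranges: [-2.87, 2.87], [-0.86, 2.18], [0.17, 2.46], [-1.51, 4.65], [0.06, 2.69], [-2.65, 2.65]. Speed limits (rad/s): [2.57, 2.57, 3.01, 3.14, 3.14, 3.14].

INTERFACE

Orientations are given as a unit quaternion [w, x, y, z].
In Python, from plant import read_state, grab_frame, order gives the robot as it stands.
- The arm moves only by the tool jog_arm, never from a script. Its argument "plan" is a list of rows, each a list of 4 numbers: the shift along the tool's x, y, z in m, then the turn about the tool's z in rad. A call has 1 to 10 rows; each row shifts and turns the pose as measured when the row begins, along the tool's axes as they then stand; what a row does not reach is not made up. A row lasts 1/12 s, in which the tool goes at most 41.7 mm and 7.16 degrees, less where a joint would pass 70% of its speed; a pose out of reach is approached as far as the arm can. A call with a gripper value outside its range is refused whole. "gripper" is the gripper command: -1 is shut, 1 is fully open, values between are in proportion, set as the call begins (left out, the last holds). The fingers move at their own pace and stop on an object; "squeeze" is the grip in N (left out, the last holds). Time passes only in rows, so rows that do not move let the fingers close. It gives the time, the measured TCP pose, the force and the opening at its end, in the units of the state.
- read_state(): the state, without advancing time (a new reading comes with each control period).
- grab_frame(name): name is "scene" or "top"; returns a dict with "color" (400x640x3 uint8, red, green, blue), "fovy" (degrees; the focal length in pixels is half the picture's height over the tangent of half this angle, whatever the lens; pixels are square), "cx", "cy" (the principal point, pixels), "world_to_cam" (4x4, takes a point from world to camera coordinates). Camera axes: x right, y down, z forward; pixel columns grow to the right and rows downward; lengths in m; the calibration is good to about 2 mm. A picture is of the moment at which its call begins. There is no depth.
- order.finish_job(): hands the job in, once; it reports no verdict.
The state is a dict: "time_s": time; "q": joint angles; "qvel": joint speeds; "tau": joint torques, N m; "tcp_pos": TCP position; "tool_rot": TCP orientation; "wrist_force": force on the tool from outside, world axes, zero at the start; "ft_torque": the same for the moment, N m; "width": opening from 0.0 (shut) to 1.0 (fully open).
Only numpy, scipy, OpenCV 4.12 (cv2) and the standard library are available. Lean on these libraries where they do the work, as an engineer would, in place of code of your own. Each camera call takes 0.05 s, during which the arm holds its last target.

TASK

The handlebar of a returned hire scooter is clamped in the desk stand with its two brake levers facing you: check that each lever stops short of the bar. With the outside of your fingers push the lever on your left in until it stops, hold it there for a second and let it spring all the way back; then push the lever on your right in until it stops and finish while still holding it in there, so that its gap can be looked at. Do not pinch a lever or reach in behind it, do not touch the bar, and leave the other things on the desk alone.

Things in the scene. Friction and masses are not known exactly. Their poses are not given: they have to be found in the camera images.
- stand: Fixed desk stand holding the handlebar; origin on the desk under the bar's middle. x is level and points from the levers' side to the bar (away from the robot, within 0.35 rad), y runs along the bar to the robot's left, z up. Foot 150 x 150 x 12 mm centred 20 mm behind (+x) the origin; 40 mm square post; black clamp block 50 x 55 mm in plan, top 143 mm above the desk.
- bar: Fixed handlebar, 420 mm long along the stand's y; origin at its middle, 120 mm above the desk, right above the stand's origin. Steel tube 22 mm in diameter, black rubber grips 32 mm in diameter (inner collar 40 mm) from 89 to 212 mm on either side; carries the two lever brackets. Not to be touched.
- left_lever (a joint): Upright hinge of the lever on the robot's left, rad: 0 = released, 0.30 = fully in, at its own stop, with some 13 mm still free to the grip; grows towards the bar. Axis 32 mm in front (stand's -x) and 72 mm left (+y) of the bar's middle. The spring takes about 1.7 N at the blade's origin to start, 7 N at the stop, and returns the lever at once when let go.
- right_lever (a joint): The same for the lever on the robot's right, mirror image: axis 32 mm in front (-x) and 72 mm right (-y) of the bar's middle. 0 = released, 0.30 = fully in at the stop; same spring.
- left_blade: Flat aluminium blade of the left lever, 16 mm high, 10 mm thick, slanting off the bar by 0.39 rad released, 0.09 at the stop. Origin: on its outer face (facing the robot), 120 mm above the desk, 75 mm from the hinge axis, a good point to press. x: level, square into the face, towards the bar; y: along the blade to its 18 mm ball end, centred 34 mm past the origin. Free below.
- right_blade: Blade of the right lever, mirror image of the left one: origin on its outer face, 120 mm above the desk, 75 mm from the hinge axis; x: level, square into the face, towards the bar (the way to press); y: along the blade from the ball end towards the hinge, so the ball end's centre is at y = -34 mm. Same sizes and slant.
- left_inner: Inner side of the left lever's blade (the side that faces the bar), turning with it; same origin and axes as left_blade, it begins 6 mm behind the outer face and ends at 10 mm. Not to be touched.
- right_inner: Inner side of the right lever's blade, likewise. Not to be touched.
- flask: Bystander: dark red drinking flask, 68 mm diameter, 190 mm high, loose, beside one end of the handlebar; origin at the centre of its underside.
- pen_pot: Bystander: white pot with pens, 72 mm diameter, 100 mm high (pens to 155 mm), loose, beside the other end of the handlebar; origin at the centre of its underside.
- stapler: Bystander: black stapler, 140 x 35 x 41 mm, loose, lying in front of the stand; origin at the centre of its underside, long side along its y.

How it is judged:
By the outcome, as a careful person would: the job done as asked, in the order asked, and still so for the second after the job is handed in, while the arm keeps its last pose, push and grip.
It also fails if it takes over 54 s, if anything falls off the work surface, if the arm or the gripper's body presses on something with over 40 N, if the wrist force passes 120 N, or if a joint passes its speed limit or range.

## Working session

There is one attempt and no reset: what is moved stays moved. The work goes in short steps, Python scripts to look and compute and a tool call to move; the robot and the scene stay as the last step left them, time stands still between calls to the robot, and variables do not carry over. Pictures are saved under pics/ and viewed, and the job is handed in when it is done.

Besides the shell and the picture viewer there is one more tool, called after "Request:" as name(argument=value, ...) on one line, values as JSON. jog_arm: Moves the arm, as the interface text tells. Its arguments: {"type":"object","properties":{"plan":{"type":"array","items":{"type":"array","items":{"type":"number"}}},"gripper":{"type":"number"},"squeeze":{"type":"number"}},"required":["plan"]}

```bash
mkdir -p pics; ls
python3 - <<'E'
from plant import read_state, grab_frame
import cv2,numpy as np
for n in("scene","top"):
    f=grab_frame(n); cv2.imwrite(f"pics/{n}0.png",f["color"][:,:,::-1]); print(n,f["fovy"],f["cx"],f["cy"],np.round(f["world_to_cam"],4).tolist())
print(read_state())
E
```

```text
pics
scene 54.58022437601824 315.2436494305263 196.74292199327652 [[-0.011, 0.9999, 0.0017, -0.0084], [0.8292, 0.0101, -0.5589, -0.4035], [-0.5589, -0.0048, -0.8293, 1.5065], [0.0, 0.0, 0.0, 1.0]]
top 43.83108947041511 323.325460809831 205.460038949808 [[-0.0247, -0.9997, -0.0065, 0.0204], [-0.9864, 0.0254, -0.1622, 0.5578], [0.1623, 0.0024, -0.9867, 1.355], [0.0, 0.0, 0.0, 1.0]]
{'time_s': 0.1, 'q': array([ 1.17430261e+00,  9.18303413e-02,  1.23176148e+00,  9.53858104e-06,
        1.81982528e+00, -5.67091091e-02]), 'qvel': array([-0.0001199 , -0.0032363 , -0.00285317, -0.00020927,  0.00119112,
        0.00110774]), 'tau': array([ 2.43615257e-03, -4.60220397e+01, -4.19217217e+01, -5.92002471e-05,
        1.06672701e-02, -1.73986103e-05]), 'tcp_pos': array([0.19988866, 0.56548959, 0.24923817]), 'tool_rot': array([-2.09452285e-04,  1.69074977e-01,  9.85602770e-01, -8.87866980e-04]), 'wrist_force': array([ 0.27020344, -0.2233232 ,  1.31626274]), 'ft_torque': array([ 0.0069803 , -0.02700312, -0.00863096]), 'width': 1.0017085866093063}
```

View pics/scene0.png

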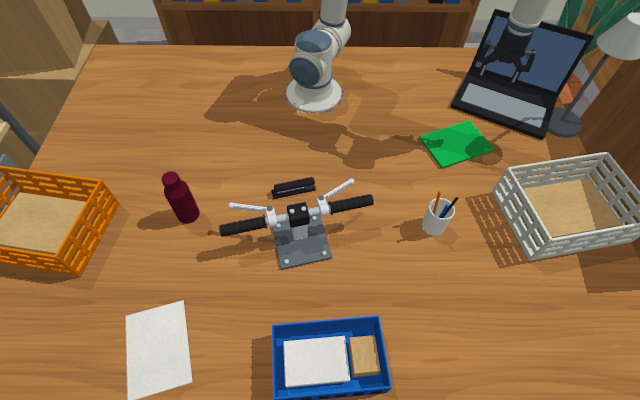

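View pics/top0.png

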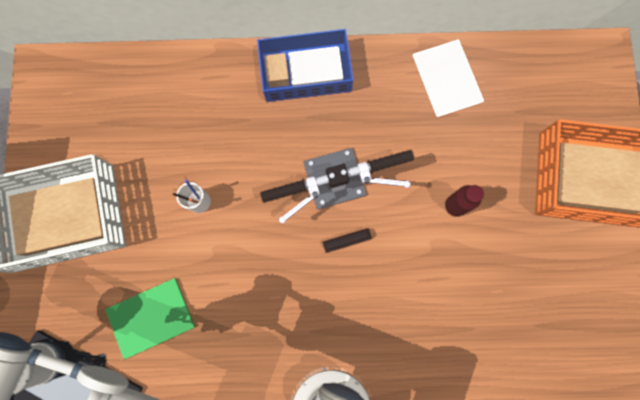

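The scene view looks back at the robot: bar at about (220,230) to (372,200). In the top view the left grip runs about (262,196) to (305,186), the right one (370,165) to (413,155), and the ball ends sit at (282,220) and (408,184). The flask is on the right, the pot on the left and the stapler in front. I'll zoom in and measure next.

```bash
cat > h.py <<'E'
import numpy as np,cv2
from plant import read_state, grab_frame
def K(f):
    F=200/np.tan(np.radians(f["fovy"]/2)); return F
def ray(f,p):
    W=np.array(f["world_to_cam"]);R=W[:3,:3];c=-R.T@W[:3,3]
    d=R.T@np.array([(p[0]-f["cx"])/K(f),(p[1]-f["cy"])/K(f),1.]); return c,d
def onz(f,p,z):
    c,d=ray(f,p); return c+d*(z-c[2])/d[2]
def proj(f,P):
    W=np.array(f["world_to_cam"]);q=W[:3,:3]@P+W[:3,3]; return np.array([f["cx"]+K(f)*q[0]/q[2],f["cy"]+K(f)*q[1]/q[2]])
def tri(f1,p1,f2,p2):
    c1,d1=ray(f1,p1);c2,d2=ray(f2,p2)
    s,t=np.linalg.lstsq(np.c_[d1,-d2],c2-c1,rcond=None)[0]
    a=c1+s*d1;b=c2+t*d2; return (a+b)/2,np.linalg.norm(a-b)
E
python3 - <<'E'
from h import *
t=grab_frame("top");s=grab_frame("scene")
def comps(f,box,m):
    n,l,st,ce=cv2.connectedComponentsWithStats(m.astype(np.uint8))
    for i in range(1,n):
        if st[i,4]>15: yield i,l==i,st[i],ce[i]
for nm,f,(x0,x1,y0,y1) in(("top",t,(170,500,135,260)),("scene",s,(150,460,165,270))):
    c=f["color"].astype(int); M=np.zeros(c.shape[:2],bool);M[y0:y1,x0:x1]=1
    dark=(c.max(2)<48)&M
    hsv=cv2.cvtColor(f["color"],cv2.COLOR_RGB2HSV)
    br=(hsv[...,1]<60)&(hsv[...,2]>150)&M
    red=((hsv[...,0]>165)|(hsv[...,0]<4))&(hsv[...,1]>120)&(hsv[...,2]<130)&M
    for k,m in(("dark",dark),("bright",br),("red",red)):
        for i,mm,st,ce in comps(f,None,m):
            p=np.argwhere(mm)[:,::-1]
            u=np.linalg.svd(p-p.mean(0),full_matrices=False)[2][0]
            a=(p-p.mean(0))@u
            e=[p.mean(0)+u*a.min(),p.mean(0)+u*a.max()]
            z=0.12
            print(nm,k,st.tolist(),ce.round(1),"ends",np.round(e,1).tolist(),[onz(f,q,z).round(4)[:2].tolist() for q in e])
    cv2.imwrite(f"pics/{nm}_z.png",cv2.resize(f["color"][y0:y1,x0:x1,::-1],None,fx=2.4,fy=2.4,interpolation=cv2.INTER_CUBIC))
E
```

```text
top bright [344, 150, 6, 6, 25] [346.6 152.4] ends [[344.4, 153.7], [349.0, 151.0]] [[0.6865, -0.0546], [0.6938, -0.0672]]
top bright [308, 160, 6, 6, 25] [310.4 162.8] ends [[312.6, 161.3], [308.1, 164.2]] [[0.6676, 0.0323], [0.66, 0.0445]]
top bright [348, 162, 63, 26, 491] [374.2 175.8] ends [[348.7, 167.7], [409.1, 186.8]] [[0.6473, -0.0649], [0.5907, -0.2249]]
top bright [341, 170, 5, 5, 20] [343.  171.9] ends [[341.0, 170.9], [345.0, 172.9]] [[0.6391, -0.0439], [0.6333, -0.0545]]
top bright [329, 173, 5, 5, 19] [331.4 175. ] ends [[332.7, 172.8], [330.1, 177.0]] [[0.6343, -0.0214], [0.6229, -0.0139]]
top bright [279, 175, 49, 48, 491] [306.2 194.8] ends [[324.6, 173.8], [281.3, 223.2]] [[0.6324, 0.0007], [0.5013, 0.1187]]
top bright [176, 182, 30, 31, 434] [191.7 197. ] ends [[183.3, 183.0], [200.9, 212.4]] [[0.6168, 0.3813], [0.5355, 0.3326]]
top bright [356, 189, 6, 6, 26] [358.3 191.3] ends [[356.5, 189.5], [360.0, 193.0]] [[0.5869, -0.0837], [0.5772, -0.0928]]
top bright [319, 199, 6, 6, 25] [321.8 201.7] ends [[320.5, 199.3], [323.0, 204.0]] [[0.5629, 0.0133], [0.5499, 0.0
[... 922 characters left out ...]
 ends [[351.4, 177.2], [310.7, 214.8]] [[0.4976, 0.1188], [0.6269, 0.0028]]
scene bright [428, 199, 27, 25, 104] [440.  211.6] ends [[428.6, 205.3], [451.4, 217.9]] [[0.592, 0.329], [0.6322, 0.3845]]
scene bright [439, 198, 13, 5, 22] [444.8 199.7] ends [[439.4, 197.9], [451.1, 201.8]] [[0.5669, 0.363], [0.5796, 0.3934]]
scene bright [228, 202, 59, 25, 366] [263.  212.8] ends [[229.3, 201.2], [284.6, 220.2]] [[0.5852, -0.225], [0.6449, -0.0675]]
scene bright [284, 259, 5, 4, 16] [286.2 260.6] ends [[284.2, 260.1], [288.2, 261.1]] [[0.7617, -0.0619], [0.7645, -0.0517]]
scene red [162, 172, 37, 51, 1114] [179.6 197.6] ends [[166.6, 172.7], [192.1, 221.5]] [[0.4875, -0.4223], [0.6517, -0.3164]]
```

View pics/top_z.png

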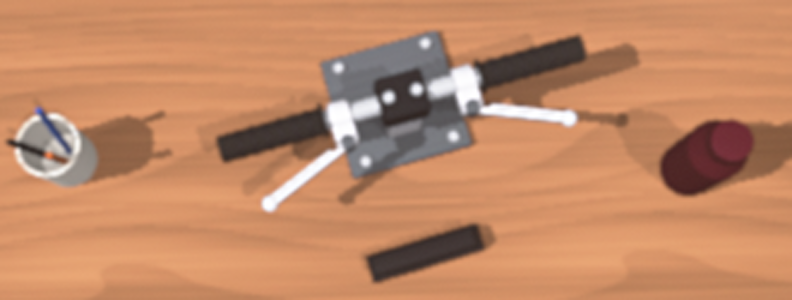

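View pics/scene_z.png

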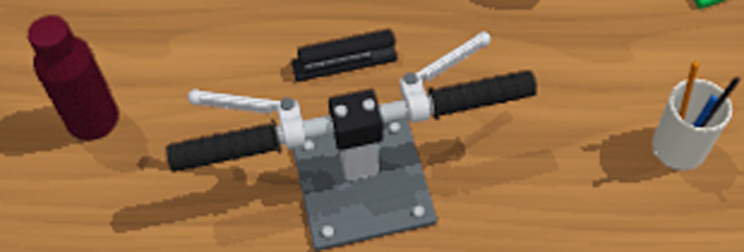

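The zooms show the ball ends at top (282,220) and (407,184), and scene (352,181) and (231,205). The bar ends are at top (262,197.5) and (413,154.6).

Run:
```python
from h import *
t=grab_frame("top");s=grab_frame("scene")
pts={}
for n,a,b in(("ballL",(282.1,220.4),(352.5,181.3)),("ballR",(406.7,184.2),(230.8,205.4)),("barL",(262.1,197.5),(372,199)),("barR",(412.9,154.6),(220,231))):
    P,g=tri(t,a,s,b);print(n,P.round(4),"gap",round(g,4),"onz top",onz(t,a,.12).round(4),"scene",onz(s,b,.12).round(4))
    pts[n]=(onz(t,a,.12)+onz(s,b,.12))/2
# dark grips in top and axis
c=t["color"].astype(int);m=np.zeros((400,640),np.uint8);m[135:215,255:420]=(c.max(2)<75)[135:215,255:420]
n,l,st,ce=cv2.connectedComponentsWithStats(m)
for i in range(1,n):
    if st[i,4]>30: print("darktop",st[i],ce[i].round(1),onz(t,ce[i],.125).round(4))
m=np.zeros((400,640),np.uint8);m[220:255,315:380]=(c.max(2)<75)[220:255,315:380]
print("stapler",[onz(t,p,.041).round(3)[:2].tolist() for p in cv2.boxPoints(cv2.minAreaRect(np.argwhere(m)[:,::-1].astype(np.float32)))])
d=pts["barL"]-pts["barR"];print("len",np.linalg.norm(d),"yaw",np.arctan2(-d[0],d[1]),"mid",(pts["barL"]+pts["barR"])/2)
# model prediction of ball from yaw/mid
def model(mid,yaw):
    R=np.array([[np.cos(yaw),-np.sin(yaw)],[np.sin(yaw),np.cos(yaw)]])
    out={}
    for nm,sg in(("L",1),("R",-1)):
        for q in(0,.3):
            a=.39-q; u=np.array([-np.sin(a),sg*np.cos(a)]); nn=np.array([np.cos(a),sg*np.sin(a)])
            ax=np.array([-.032,sg*.072])
            for off in(-.005,0,.005): out[nm,q,off]=(mid+R@(ax+u*.109+nn*off)).round(4)
    return out
mid=((pts["barL"]+pts["barR"])/2)[:2]
for k,v in model(mid,np.arctan2(-d[0],d[1])).items(): print(k,v)
# flask / pot
print("flask base",onz(t,(455,205),.0).round(3),"pot top",onz(t,(189.5,195.5),.1).round(3))
```

```text
ballL [0.5092 0.1194 0.1158] gap 0.005 onz top [0.5086 0.1165 0.12  ] scene [0.5122 0.1215 0.12  ]
ballR [ 0.5982 -0.2192  0.1186] gap 0.0004 onz top [ 0.5979 -0.2188  0.12  ] scene [ 0.5991 -0.219   0.12  ]
barL [0.5721 0.1716 0.1185] gap 0.0042 onz top [0.5717 0.1694 0.12  ] scene [0.573  0.1735 0.12  ]
barR [ 0.6793 -0.2387  0.1188] gap 0.0027 onz top [ 0.6792 -0.2398  0.12  ] scene [ 0.68   -0.2369  0.12  ]
darktop [369 151  44  22 418] [390.7 160.7] [ 0.6625 -0.1782  0.125 ]
darktop [326 164  25  24 314] [337.5 176.1] [ 0.6238 -0.0337  0.125 ]
darktop [261 181  45  21 425] [283.5 190.8] [0.5874 0.1115 0.125 ]
stapler [[0.456, 0.009], [0.491, -0.116], [0.464, -0.123], [0.429, 0.001]]
len 0.4235780906969788 yaw 0.255910987777842 mid [ 0.6259817  -0.03347016  0.12      ]
('L', 0, -0.005) [0.5072 0.1121]
('L', 0, 0) [0.5112 0.1151]
('L', 0, 0.005) [0.5152 0.1181]
('L', 0.3, -0.005) [0.5351 0.1289]
('L', 0.3, 0) [0.5398 0.1306]
('L', 0.3, 0.005) [0.5445 0.1323]
('R', 0, -0.005) [ 0.5937 -0.2186]
('R', 0, 0) [ 0.5987 -0.2192]
('R', 0, 0.005) [ 0.6036 -0.2199]
('R', 0.3, -0.005) [ 0.6263 -0.2196]
('R', 0.3, 0) [ 0.6313 -0.2187]
('R', 0.3, 0.005) [ 0.6362 -0.2179]
flask base [ 0.557 -0.376  0.   ] pot top [0.586 0.369 0.1  ]
```

The fit is consistent: bar length 423 mm against 420, yaw 0.256, and the ball ends match the model within 3 mm. I'll push with the back of a closed finger, with tool y along the push chord. First I shut the gripper and turn.

Request:
jog_arm(plan=[[0, 0, 0, 0.12], [0, 0, 0, 0.12], [0, 0, 0, 0.12], [0, 0, 0, 0.12], [0, 0, 0, 0.12], [0, 0, 0, 0.12], [0, 0, 0, 0.02]], gripper=-1, squeeze=60)

```text
time_s: 0.88
tcp_pos: [0.1998, 0.5654, 0.249]
tool_rot: [0.0, 0.528, 0.849, -0.001]
wrist_force: [-0.0, -0.4, -0.7]
width: 0.011
```

```bash
cat > go.py <<'E'
from h import *
import sys
from scipy.spatial.transform import Rotation as Ro
mid=np.array([.626,-.0335]);yaw=.256
def origin(sg,q):
    a=.39-q; u=np.array([-np.sin(a),sg*np.cos(a)]);R=np.array([[np.cos(yaw),-np.sin(yaw)],[np.sin(yaw),np.cos(yaw)]])
    return mid+R@(np.array([-.032,sg*.072])+u*.075)
def st(target=None):
    s=read_state();w,x,y,z=s["tool_rot"];R=Ro.from_quat([x,y,z,w]).as_matrix()
    print("t",round(s["time_s"],2),"tcp",s["tcp_pos"].round(4),"yang",round(np.arctan2(R[1,1],R[0,1]),3),"z",R[:,2].round(3),"Ftool",(R.T@s["wrist_force"]).round(2),"w",round(s["width"],3),"q",s["q"].round(2))
    if target is not None: print("delta tool",(R.T@(np.array(target)-s["tcp_pos"])).round(4))
E
python3 - <<'E'
from go import *
for sg in(1,-1): print(sg,origin(sg,0).round(4),origin(sg,.3).round(4))
st([.488,.064,.25])
E
```

```text
1 [0.5317 0.0879] [0.5514 0.0986]
-1 [ 0.6033 -0.1856] [ 0.6257 -0.1852]
t 0.88 tcp [0.1998 0.5654 0.249 ] yang 0.459 z [-0.001 -0.002 -1.   ] Ftool [-0.38 -0.23  0.71] w 0.011 q [ 1.17  0.09  1.23 -0.    1.82  0.72]
delta tool [-5.772e-01  3.620e-02 -2.000e-04]
```

Request:
jog_arm(plan=[[-0.03, 0.002, 0, 0], [-0.038, 0.002, 0, 0], [-0.038, 0.002, 0, 0], [-0.038, 0.002, 0, 0], [-0.038, 0.002, 0, 0], [-0.038, 0.002, 0, 0], [-0.038, 0.002, 0, 0], [-0.038, 0.002, 0, 0], [-0.038, 0.002, 0, 0], [-0.02, 0, 0, 0]])

```text
time_s: 1.72
tcp_pos: [0.3755, 0.2466, 0.2459]
tool_rot: [0.0, 0.524, 0.852, -0.002]
wrist_force: [0.8, 0.2, 1.3]
width: -0.001
```

```bash
python3 -c "
from go import *
st([.488,.064,.25])"
```

```text
t 1.72 tcp [0.3755 0.2466 0.2459] yang 0.468 z [-0.002 -0.004 -1.   ] Ftool [-0.12  0.78 -1.26] w -0.001 q [ 0.51 -0.31  1.61 -0.    1.85  0.04]
delta tool [-0.2137  0.018  -0.0036]
```

Request:
jog_arm(plan=[[-0.03, 0.002, 0, 0], [-0.035, 0.002, 0, 0], [-0.035, 0.002, 0, 0], [-0.035, 0.002, 0, 0], [-0.03, 0.002, 0, 0], [-0.02, 0.002, 0, 0], [-0.01, 0, 0, 0], [0, 0, 0, 0]])

```text
time_s: 2.38
tcp_pos: [0.4783, 0.0641, 0.2469]
tool_rot: [0.002, 0.527, 0.85, -0.001]
wrist_force: [-0.3, -0.3, 0.2]
width: 0.003
```

```bash
python3 -c "
from go import *
st([.488,.064,.128])"
```

```text
t 2.38 tcp [0.4783 0.0641 0.2469] yang 0.461 z [ 0.001 -0.004 -1.   ] Ftool [-0.09 -0.42 -0.18] w 0.003 q [ 0.07 -0.23  1.54 -0.    1.83 -0.4 ]
delta tool [-0.0039  0.0087  0.1189]
```

Request:
jog_arm(plan=[[0, 0, 0.03, 0], [-0.004, 0, 0.03, 0], [0, 0, 0.03, 0], [0, 0, 0.02, 0], [0, 0, 0.008, 0], [0, 0, 0, 0]])

```text
time_s: 2.88
tcp_pos: [0.4794, 0.0655, 0.1275]
tool_rot: [0.003, 0.526, 0.851, 0.002]
wrist_force: [0.2, -0.7, 0.3]
width: -0.003
```

```bash
python3 -c "
from go import *
st([.488,.064,.128])
for n in ('scene','top'):
    f=grab_frame(n);c=f['color'][130:270,220:460] if n=='top' else f['color'][130:270,180:420]
    cv2.imwrite(f'pics/{n}1.png',cv2.resize(c[:,:,::-1],None,fx=3,fy=3,interpolation=cv2.INTER_CUBIC))"
```

```text
t 2.88 tcp [0.4794 0.0655 0.1275] yang 0.464 z [ 0.006 -0.    -1.   ] Ftool [-0.76 -0.1  -0.27] w -0.003 q [ 0.07 -0.22  1.75 -0.    1.61 -0.4 ]
delta tool [-0.0052  0.0071 -0.0005]
```

View pics/scene1.png

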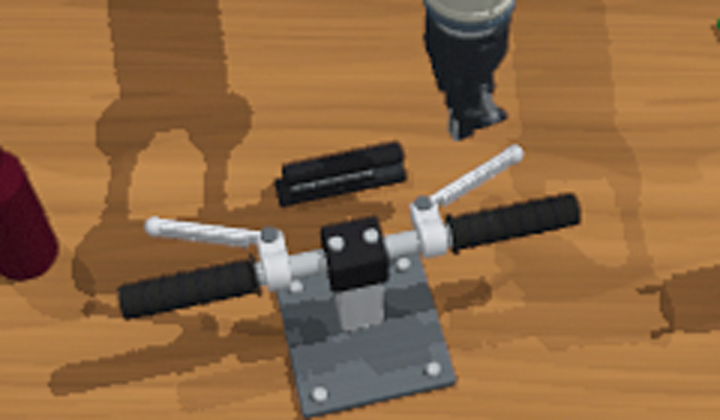

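View pics/top1.png

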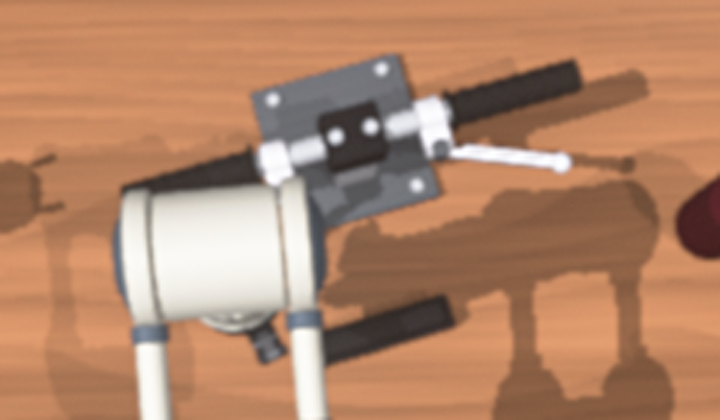

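The scene crop shows the closed fingers in front of the left blade, with a clear gap, at the height of the blade's middle. In the top crop the wrist hides this lever. Next I approach in small steps.

Request:
jog_arm(plan=[[0, 0.006, 0, 0], [0, 0.006, 0, 0], [0, 0.006, 0, 0], [0, 0.006, 0, 0], [0, 0, 0, 0]])

```text
time_s: 3.4
tcp_pos: [0.5074, 0.0786, 0.1381]
tool_rot: [0.009, 0.525, 0.851, 0.006]
wrist_force: [0.6, 0.3, -0.1]
width: -0.001
```

```bash
python3 -c "
from go import *
st([.5317,.0879,.128])"
```

```text
t 3.4 tcp [0.5074 0.0786 0.1381] yang 0.465 z [ 0.022  0.001 -1.   ] Ftool [-0.    0.7   0.11] w -0.001 q [ 0.09 -0.16  1.67 -0.    1.6  -0.38]
delta tool [-0.0025  0.0257  0.0106]
```

Request:
jog_arm(plan=[[0, 0, 0.008, 0], [0, 0, 0.003, 0], [0, 0, 0, 0]])

```text
time_s: 3.65
tcp_pos: [0.5088, 0.0789, 0.127]
tool_rot: [0.009, 0.525, 0.851, 0.007]
wrist_force: [-0.0, -0.7, -0.1]
width: 0.006
```

```bash
python3 -c "
from go import *
st([.5317,.0879,.128])"
```

```text
t 3.65 tcp [0.5088 0.0789 0.127 ] yang 0.466 z [ 0.023  0.001 -1.   ] Ftool [-0.61 -0.34  0.14] w 0.006 q [ 0.09 -0.15  1.68 -0.    1.58 -0.38]
delta tool [-0.0022  0.0245 -0.0005]
```

Good. Continuing with smaller steps.

Request:
jog_arm(plan=[[0, 0.003, 0, 0], [0, 0.003, 0.001, 0], [0, 0.003, 0.001, 0]])

```text
time_s: 3.9
tcp_pos: [0.5163, 0.0826, 0.1242]
tool_rot: [0.009, 0.525, 0.851, 0.006]
wrist_force: [-2.7, -1.2, 2.3]
width: 0.006
```

```bash
python3 -c "
from go import *
st([.5317,.0879,.128])"
```

```text
t 3.9 tcp [0.5163 0.0826 0.1242] yang 0.465 z [ 0.021  0.001 -1.   ] Ftool [ 0.09 -2.96 -2.38] w 0.006 q [ 0.09 -0.12  1.67 -0.    1.58 -0.37]
delta tool [-0.0022  0.0162 -0.0034]
```

Contact: −3 N along the push axis, right where the model expects it. Pushing on.

Request:
jog_arm(plan=[[0, 0.003, -0.001, 0], [0, 0.003, 0, 0], [0, 0.003, 0, 0], [0, 0.003, 0, 0]])

```text
time_s: 4.23
tcp_pos: [0.5257, 0.0886, 0.1244]
tool_rot: [0.006, 0.525, 0.851, 0.004]
wrist_force: [-5.2, 0.2, 1.6]
width: 0.003
```

```bash
python3 -c "
from go import *
st([.5514,.0986,.128])"
```

```text
t 4.23 tcp [0.5257 0.0886 0.1244] yang 0.465 z [ 0.014  0.001 -1.   ] Ftool [ 2.47 -4.55 -1.63] w 0.003 q [ 0.1  -0.09  1.63 -0.    1.58 -0.36]
delta tool [-0.0026  0.0275 -0.0032]
```

Request:
jog_arm(plan=[[0, 0.003, 0, 0], [0, 0.003, 0, 0], [0, 0.003, 0, 0], [0, 0.003, 0, 0]])

```text
time_s: 4.57
tcp_pos: [0.5351, 0.0935, 0.1245]
tool_rot: [0.003, 0.525, 0.851, 0.001]
wrist_force: [-12.2, -4.6, 4.1]
width: 0.001
```

```bash
python3 -c "
from go import *
st([.5514,.0986,.128])"
```

```text
t 4.57 tcp [0.5351 0.0935 0.1245] yang 0.464 z [ 0.007 -0.002 -1.   ] Ftool [  1.3  -12.97  -4.19] w 0.001 q [ 0.11 -0.06  1.6  -0.    1.59 -0.35]
delta tool [-0.0028  0.0169 -0.0034]
```

Request:
jog_arm(plan=[[0, 0.003, 0, 0], [0, 0.003, 0, 0]])

```text
time_s: 4.73
tcp_pos: [0.5357, 0.0938, 0.1245]
tool_rot: [-0.001, 0.526, 0.85, -0.006]
wrist_force: [-20.4, -7.2, 10.3]
width: -0.004
```

```bash
python3 -c "
from go import *
st([.5514,.0986,.128])
for n in ('scene',):
    f=grab_frame(n);c=f['color'][130:270,220:460] if n=='top' else f['color'][150:250,260:420]
    cv2.imwrite(f'pics/{n}2.png',cv2.resize(c[:,:,::-1],None,fx=5,fy=5,interpolation=cv2.INTER_CUBIC))
st()"
```

```text
t 4.73 tcp [0.5357 0.0938 0.1245] yang 0.463 z [-0.008 -0.009 -1.   ] Ftool [  2.67 -21.55 -10.12] w -0.004 q [ 0.12 -0.04  1.59 -0.01  1.6  -0.35]
delta tool [-0.0028  0.0162 -0.0037]
t 4.78 tcp [0.5356 0.0938 0.1245] yang 0.463 z [-0.009 -0.009 -1.   ] Ftool [  2.83 -21.48  -8.92] w 0.001 q [ 0.12 -0.04  1.59 -0.01  1.6  -0.35]
```

View pics/scene2.png

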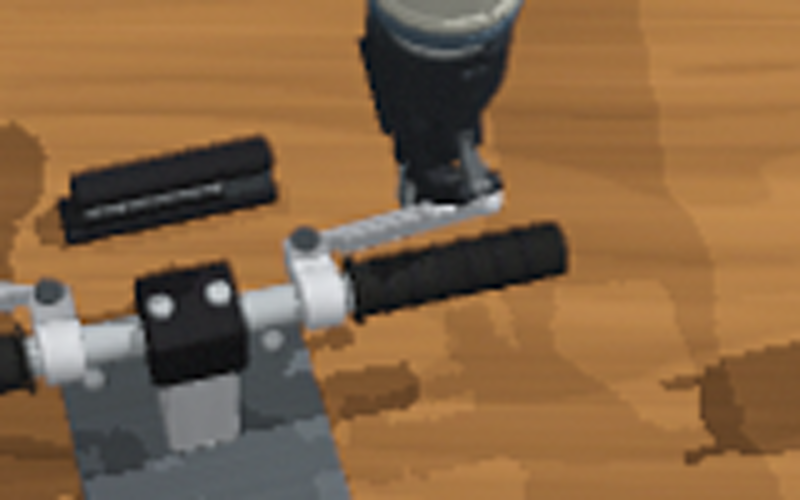

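The lever is at its stop: the tip stopped moving while the force rose to 21 N, and the picture shows the blade nearly parallel to the grip with a gap left. Holding for over a second.

Request:
jog_arm(plan=[[0, 0.002, 0, 0], [0, 0.002, 0, 0], [0, 0.002, 0, 0], [0, 0.002, 0, 0]])

```text
time_s: 5.12
tcp_pos: [0.5352, 0.0936, 0.125]
tool_rot: [-0.009, 0.527, 0.85, -0.016]
wrist_force: [-12.7, -3.5, 6.4]
width: 0.001
```

Request:
jog_arm(plan=[[0, 0.003, 0, 0], [0, 0.003, 0, 0], [0, 0.003, 0, 0], [0, 0.003, 0, 0]])

```text
time_s: 5.45
tcp_pos: [0.5356, 0.0938, 0.1253]
tool_rot: [-0.018, 0.529, 0.848, -0.029]
wrist_force: [-17.9, -6.2, 6.8]
width: -0.002
```

```bash
python3 -c "
from go import *
st([.5514,.0986,.128])"
```

```text
t 5.45 tcp [0.5356 0.0938 0.1253] yang 0.456 z [-0.062 -0.031 -0.998] Ftool [  2.37 -19.24  -5.47] w -0.002 q [ 0.12  0.01  1.54 -0.02  1.66 -0.33]
delta tool [-0.0027  0.0161 -0.0038]
```

The tilt drifts with each row, so I'll hold on the last target during camera calls (0.05 s each) instead.

```bash
python3 -c "
from go import *
for i in range(24):
    f=grab_frame('scene')
    if i%6==5: st()
c=f['color'][150:250,260:420]
cv2.imwrite('pics/scene3.png',cv2.resize(c[:,:,::-1],None,fx=5,fy=5,interpolation=cv2.INTER_CUBIC))
"
```

```text
t 5.75 tcp [0.5356 0.0939 0.1253] yang 0.456 z [-0.062 -0.03  -0.998] Ftool [  2.25 -18.96  -7.73] w 0.001 q [ 0.12  0.01  1.54 -0.02  1.66 -0.33]
t 6.05 tcp [0.5356 0.0939 0.1253] yang 0.456 z [-0.062 -0.03  -0.998] Ftool [  2.61 -18.92  -7.37] w -0.004 q [ 0.12  0.01  1.54 -0.02  1.66 -0.33]
t 6.35 tcp [0.5356 0.0939 0.1253] yang 0.456 z [-0.061 -0.03  -0.998] Ftool [  2.84 -18.34  -6.54] w -0.003 q [ 0.12  0.01  1.54 -0.02  1.66 -0.33]
t 6.65 tcp [0.5356 0.0939 0.1253] yang 0.456 z [-0.061 -0.03  -0.998] Ftool [  2.76 -19.3   -7.09] w -0.003 q [ 0.12  0.01  1.54 -0.02  1.66 -0.33]
```

View pics/scene3.png

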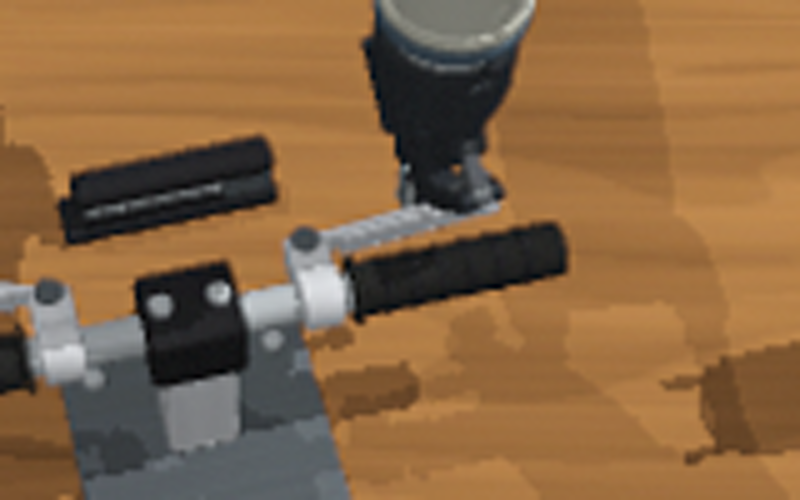

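Held at the stop for over a second with a steady 19 N, and the picture shows the gap to the grip still open. Now I release by backing straight off.

Request:
jog_arm(plan=[[0, -0.008, 0, 0], [0, -0.01, 0, 0], [0, -0.01, 0, 0], [0, -0.01, 0, 0], [0, -0.01, 0, 0], [0, -0.01, 0, 0], [0, 0, 0, 0]])

```text
time_s: 7.23
tcp_pos: [0.4847, 0.0665, 0.1296]
tool_rot: [-0.015, 0.529, 0.848, -0.029]
wrist_force: [-0.1, -0.0, 0.5]
width: -0.001
```

```bash
python3 -c "
from go import *
st([.5317,.0879,.128])
f=grab_frame('scene');c=f['color'][140:260,220:420]
cv2.imwrite('pics/scene4.png',cv2.resize(c[:,:,::-1],None,fx=4,fy=4,interpolation=cv2.INTER_CUBIC))
"
```

```text
t 7.23 tcp [0.4847 0.0665 0.1296] yang 0.454 z [-0.057 -0.033 -0.998] Ftool [ 0.01 -0.11 -0.51] w -0.001 q [ 0.09 -0.15  1.68 -0.03  1.67 -0.37]
delta tool [-0.0014  0.0516 -0.0018]
```

View pics/scene4.png

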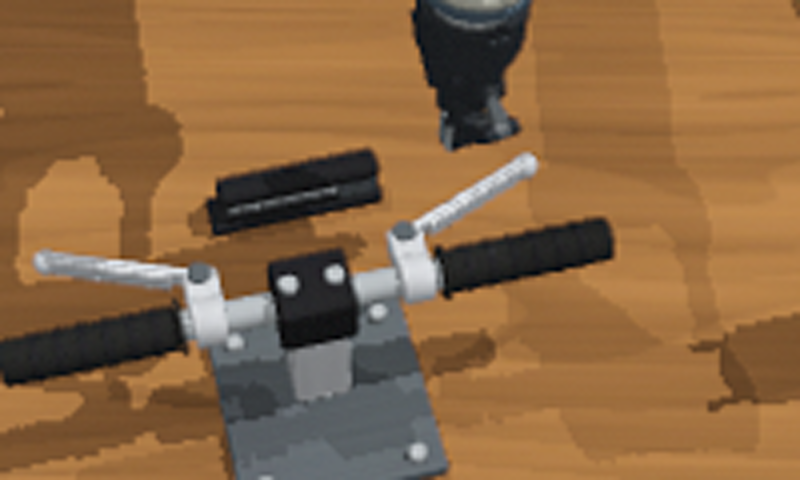

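Left lever fully back: its ball end is at scene (351.8,181.3), the same as at the start, and the force is zero. Now lift, turn and move over to the right lever.

Request:
jog_arm(plan=[[0, 0, -0.03, 0], [0, 0, -0.03, 0], [0, 0, -0.03, 0.1], [0, 0, 0, 0.12], [0, 0, 0, 0.12], [0, 0, 0, 0.08], [0, 0, 0, 0]])

```text
time_s: 7.87
tcp_pos: [0.4966, 0.072, 0.2238]
tool_rot: [-0.006, 0.701, 0.712, -0.028]
wrist_force: [0.3, 0.1, -0.5]
width: 0.002
```

```bash
python3 -c "
from go import *
st([.548,-.186,.22])"
```

```text
t 7.87 tcp [0.4966 0.072  0.2238] yang 0.015 z [-0.047 -0.032 -0.998] Ftool [0.07 0.32 0.52] w 0.002 q [ 0.09 -0.13  1.5  -0.03  1.83  0.07]
delta tool [-0.2586  0.0477  0.0094]
```

Request:
jog_arm(plan=[[-0.03, 0.004, 0, 0], [-0.035, 0.004, 0, 0], [-0.035, 0.004, 0, 0], [-0.035, 0.004, 0, 0], [-0.035, 0.004, 0, 0], [-0.035, 0.004, 0, 0], [-0.03, 0.004, 0, 0], [-0.015, 0, 0, 0], [0, 0, 0, 0]])

```text
time_s: 8.62
tcp_pos: [0.5395, -0.1858, 0.2275]
tool_rot: [-0.004, 0.689, 0.724, -0.025]
wrist_force: [0.3, -0.3, 0.0]
width: 0.001
```

```bash
python3 -c "
from go import *
st([.548,-.186,.127])"
```

```text
t 8.62 tcp [ 0.5395 -0.1858  0.2275] yang 0.049 z [-0.041 -0.031 -0.999] Ftool [-0.3   0.32 -0.02] w 0.001 q [-0.37  0.03  1.33 -0.04  1.8  -0.43]
delta tool [0.0023 0.0127 0.1   ]
```

Request:
jog_arm(plan=[[0, 0, 0.025, 0], [0, 0, 0.03, 0.03], [0, 0, 0.025, 0], [0, 0, 0.015, 0], [0, 0, 0.003, 0], [0, 0, 0, 0]])

```text
time_s: 9.12
tcp_pos: [0.539, -0.1875, 0.1258]
tool_rot: [-0.002, 0.696, 0.718, -0.023]
wrist_force: [-0.5, 0.3, -0.2]
width: -0.003
```

```bash
python3 -c "
from go import *
st([.6033,-.1856,.127])
f=grab_frame('scene');c=f['color'][140:260,200:400]
cv2.imwrite('pics/scene5.png',cv2.resize(c[:,:,::-1],None,fx=4,fy=4,interpolation=cv2.INTER_CUBIC))
"
```

```text
t 9.12 tcp [ 0.539  -0.1875  0.1258] yang 0.03 z [-0.036 -0.03  -0.999] Ftool [ 0.27 -0.44  0.16] w -0.003 q [-0.37  0.04  1.5  -0.04  1.62 -0.4 ]
delta tool [-0.0001  0.0642 -0.0036]
```

View pics/scene5.png

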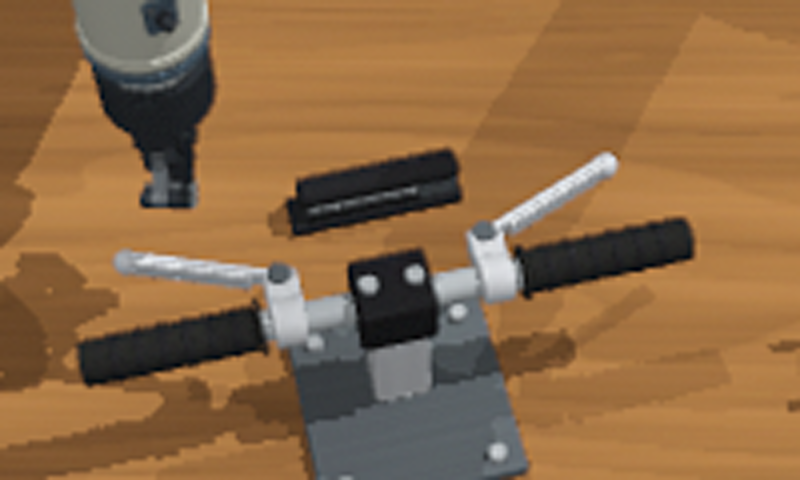

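The fingers stand in front of the right blade at scene (243,190), with a clear gap and well inboard of the ball end. Both levers are released. Approaching.

Request:
jog_arm(plan=[[0, 0.006, 0.001, 0], [0, 0.006, 0.002, 0], [0, 0.006, 0.002, 0], [0, 0.006, 0.002, 0], [0, 0.004, 0.001, 0], [0, 0, 0, 0]])

```text
time_s: 9.67
tcp_pos: [0.5736, -0.1863, 0.1232]
tool_rot: [0.003, 0.695, 0.719, -0.021]
wrist_force: [1.1, 0.8, -0.4]
width: 0.001
```

```bash
python3 -c "
from go import *
st([.6033,-.1856,.126])"
```

```text
t 9.67 tcp [ 0.5736 -0.1863  0.1232] yang 0.033 z [-0.025 -0.034 -0.999] Ftool [0.76 1.16 0.37] w 0.001 q [-0.35  0.12  1.42 -0.04  1.61 -0.38]
delta tool [-0.0004  0.0297 -0.0036]
```

Request:
jog_arm(plan=[[0, 0.004, -0.002, 0], [0, 0.004, 0, 0], [0, 0.003, 0, 0], [0, 0.003, 0, 0]])

```text
time_s: 10.0
tcp_pos: [0.5883, -0.1864, 0.1253]
tool_rot: [0.002, 0.695, 0.718, -0.022]
wrist_force: [-3.8, -1.1, 1.4]
width: -0.003
```

```bash
python3 -c "
from go import *
st([.6257,-.1852,.126])"
```

```text
t 10.0 tcp [ 0.5883 -0.1864  0.1253] yang 0.033 z [-0.027 -0.035 -0.999] Ftool [-1.06 -3.88 -1.3 ] w -0.003 q [-0.34  0.16  1.38 -0.04  1.62 -0.37]
delta tool [-0.0001  0.0374 -0.0018]
```

Contact on the right blade. Expected stop at a tool-y remainder of about 16 mm.

Request:
jog_arm(plan=[[0, 0.003, 0, 0], [0, 0.003, 0, 0], [0, 0.003, 0, 0], [0, 0.003, 0, 0], [0, 0.003, 0, 0]])

```text
time_s: 10.42
tcp_pos: [0.6022, -0.1874, 0.1252]
tool_rot: [0.001, 0.696, 0.718, -0.024]
wrist_force: [-6.3, -0.5, 3.0]
width: -0.002
```

```bash
python3 -c "
from go import *
st([.6257,-.1852,.126])"
```

```text
t 10.42 tcp [ 0.6022 -0.1874  0.1252] yang 0.03 z [-0.033 -0.036 -0.999] Ftool [-0.39 -6.38 -2.81] w -0.002 q [-0.33  0.2   1.33 -0.05  1.63 -0.37]
delta tool [ 0.0015  0.0235 -0.0017]
```

Request:
jog_arm(plan=[[0, 0.003, 0, 0], [0, 0.003, 0, 0], [0, 0.003, 0, 0], [0, 0.003, 0, 0]])

```text
time_s: 10.75
tcp_pos: [0.6086, -0.1871, 0.1252]
tool_rot: [-0.006, 0.696, 0.717, -0.03]
wrist_force: [-20.6, 0.2, 7.5]
width: -0.001
```

```bash
python3 -c "
from go import *
st([.6257,-.1852,.126])"
```

```text
t 10.75 tcp [ 0.6086 -0.1871  0.1252] yang 0.028 z [-0.05  -0.034 -0.998] Ftool [  0.55 -20.9   -6.45] w -0.001 q [-0.33  0.23  1.3  -0.05  1.65 -0.36]
delta tool [ 0.0013  0.0171 -0.0017]
```

```bash
python3 -c "
from go import *
for i in range(12):
    f=grab_frame('scene')
    if i%6==5: st()
c=f['color'][140:260,200:400]
cv2.imwrite('pics/scene6.png',cv2.resize(c[:,:,::-1],None,fx=4,fy=4,interpolation=cv2.INTER_CUBIC))
f=grab_frame('top');c=f['color'][130:250,230:490]
cv2.imwrite('pics/top6.png',cv2.resize(c[:,:,::-1],None,fx=3,fy=3,interpolation=cv2.INTER_CUBIC))
"
```

```text
t 11.05 tcp [ 0.6084 -0.1871  0.1252] yang 0.028 z [-0.05  -0.034 -0.998] Ftool [  0.48 -18.48  -6.12] w 0.002 q [-0.33  0.23  1.3  -0.05  1.65 -0.36]
t 11.35 tcp [ 0.6084 -0.1871  0.1252] yang 0.028 z [-0.05  -0.034 -0.998] Ftool [  0.98 -18.03  -7.78] w -0.002 q [-0.33  0.23  1.3  -0.05  1.65 -0.36]
```

View pics/scene6.png

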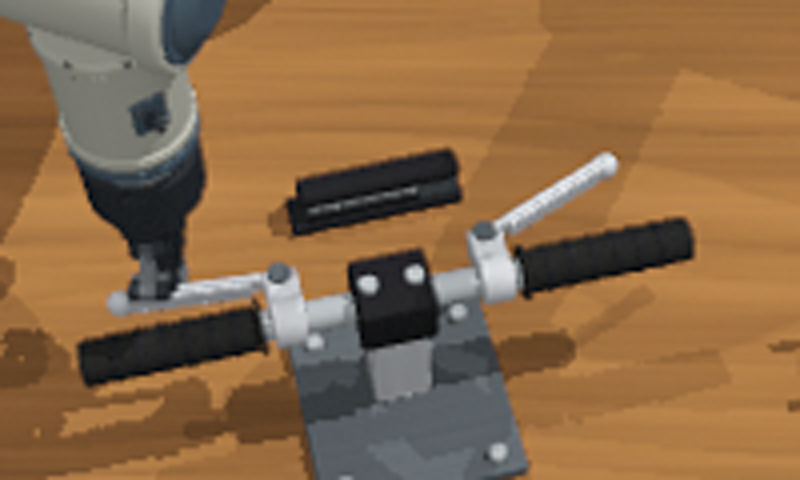

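View pics/top6.png

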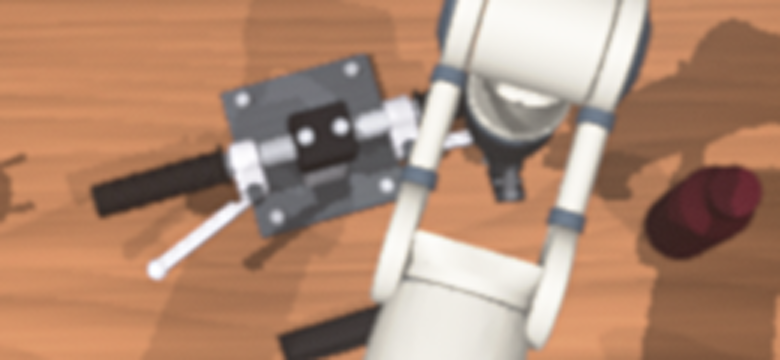

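The right blade is nearly parallel to the grip with a visible gap, and its ball end is at scene (230,215.8). The left lever is released and the bystanders are where they were. One numeric check of the ball end, then hand in.

```bash
python3 -c "
from go import *
from plant import order
f=grab_frame('scene');print(onz(f,(230,215.8),.12).round(4),'expected at stop .631 -.219, released .599 -.219')
st();order.finish_job();st()"
```

```text
[ 0.6327 -0.2167  0.12  ] expected at stop .631 -.219, released .599 -.219
t 11.45 tcp [ 0.6084 -0.1871  0.1252] yang 0.028 z [-0.05  -0.034 -0.998] Ftool [  0.55 -18.12  -6.34] w 0.001 q [-0.33  0.23  1.3  -0.05  1.65 -0.36]
the job is handed in; nothing more can be done
the job is handed in; nothing more can be done
```

Both levers reach their own stops short of the bar. I handed the job in at about 11.5 s, with the right lever still held in.

- **Left lever:** I pushed it in with the back of the closed fingers until the tip stopped moving. I held it there for about 2 s at 12–21 N, steady at about 19 N for the last 1.2 s. After I backed off, its ball end was at its starting pixel and the force was zero.
- **Right lever:** I pushed it in the same way until it stopped, and held it at a steady 18 N. Its ball end measured (0.633, -0.217), against (0.631, -0.219) expected at the stop and (0.599, -0.219) released.
- **Surroundings:** In the last pictures a gap to the right grip is visible and the left lever is released. The flask, and the part of the stapler the arm did not hide, were where they had been; the pen pot was outside those crops, and the arm did not go near it.
- **Deviations:** The tool tilted by up to about 0.07 rad while pressing, and the height drifted about 10 mm once while approaching the left lever. I corrected the height before touching the lever. No check failed.

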